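# Hang the washed parts basket on the draining hoist

## Robot

A 7-joint arm with a two-finger parallel gripper is mounted at the origin on the work surface. World frame = base frame: x ahead of the robot, y to its left, z up, the work surface at z = 0. Lengths are in m, angles in rad, forces in N, time in s.
With the tool pointing down it reaches from about 0.425 to 0.875 m from the base axis. Payload 4.7 kg.
Tool frame: the origin (TCP) lies between the finger pads; the fingertips stand 11 mm ahead of it and the grasp point (between the pads) lies 8 mm behind it (robot.tip_reach is the distance from the TCP to the fingertips, in m); z points along the fingers, y is the line along which they close (so a half turn about z gives the same grasp; the last joint's range is limited). The gripper opens to 85 mm and grips with 20 to 120 N. Pads are 22 mm wide; open, the fingers measure 114 mm over their backs; the gripper's body (76 mm by 85 mm) begins 54 mm behind the grasp point. The pads swing forward as they close: fully open they stand 13 mm farther back than shut.
Start: joints at [1.251, 0.321, -0.07, 1.45, 0.023, 1.371, -0.057], TCP at [0.213, -0.614, 0.242] pointing down, gripper open.
Joint ranges: [-2.86, 2.86], [-0.3, 2.09], [-1.38, 1.24], [0.06, 2.45], [-1.56, 4.7], [0.09, 2.05], [-2.69, 2.69]. Speed limits (rad/s): [2.57, 2.57, 3.14, 3.14, 3.14, 3.14, 3.14].

## Interface

Orientations are given as a unit quaternion [w, x, y, z].
In Python, from station import monitor, snapshot, robot gives the robot as it stands.
- The arm moves only by the shell command python3 -m handwheel 'ROWS'. ROWS is JSON, a list of rows, each a list of 7 numbers: the opening, from 0 (shut) to 1 (fully open), then the shift along the world's x, y, z in cm, then the turn, a rotation vector about the world's x, y, z in rad. In form: [[gripper, dx, dy, dz, rx, ry, rz], ...]. A call has 1 to 10 rows; each row shifts and turns the commanded pose from where the row before left it; what a row does not reach is not made up. A row lasts 1/12 s, in which the tool goes at most 41.7 mm and 7.16 degrees, less where a joint would pass 70% of its speed; a pose out of reach is approached as far as the arm can. A call is refused whole if a number of a shift passes 4.17 or a number of a turn 0.125, either way. A call with a gripper value outside its range is refused whole. The fingers move at their own pace and stop on an object; the grip force is fixed at half the most. Time passes only in rows, so rows that do not move let the fingers close. It gives the time, the measured TCP pose, the force, the opening and the grip force at its end, in the units of the state.
- monitor.read_state(): the state, without advancing time (a new reading comes with each control period).
- snapshot(name): name is "side" or "top"; returns a dict with "img" (400x640x3 uint8, red, green, blue), "mtx" (3x3 intrinsics, pixels), "dist" ([k1, k2, p1, p2, k3] as OpenCV has them; the pictures are not rectified), "xyz" and "rotation" of the camera in the world. Camera axes: x right, y down, z forward; pixel columns grow to the right and rows downward; lengths in m; the calibration is good to about 2 mm. A picture is of the moment at which its call begins. There is no depth.
- robot.finish_job(): hands the job in; it is judged then, once.
The state is a dict: "clock": time; "joint_positions": joint angles; "qvel": joint speeds; "joint_torque": joint torques, N m; "tcp_pos": TCP position; "tcp_rot": TCP orientation; "force": force on the tool from outside, world axes, zero at the start; "torque": the same for the moment, N m; "width": finger opening in m; "grip_force": force on a finger pad.
Only numpy, scipy, OpenCV 4.12 (cv2) and the standard library are available. Lean on these libraries where they do the work, as an engineer would, in place of code of your own. Each camera call takes 0.05 s, during which the arm holds its last target. There are 200 camera calls.

## Task

Hang the basket of washed parts up to drain: press the hoist's raised hook fully down, slide the basket along the bench onto the hook until the sprung gate has closed behind its handle, then press the paddle at the beam's other end down all the way so that the basket hangs clear of the bench. Last, push the drip tray along the bench to lie centred under the hanging basket, with the whole basket over the tray; do not knock over the basket, and leave everything else on the bench alone.

Things in the scene. Friction and masses are not known exactly. Their poses are not given: they have to be found in the camera images.
- hoist: draining hoist: grey 30 mm square post on a 100 x 100 mm foot, fixed, carrying a rocking beam. Origin: on the bench under the hook's seat (hook lowered). x: direction in which the basket slides onto the hook (away from the robot); y: along the beam, from paddle end to hook end. Post at x +35, y -170 mm; beam pivot (axis x) 250 mm up; beam over x 26 to 44 mm
- rocker (a joint): angle of the hoist's beam, rad: 0 hook fully lowered (end stop), 0.5 hook fully raised (end stop). The beam stays where it is left, with or without the basket. Moving it takes about 10 N pressed down on hook_pad (empty), or 11 to 17 N on lift_pad (with the basket)
- gate (a joint): angle of the hook's sprung gate, rad: 0 closed, up to 1.3 swung in. A steel finger 38 mm long, 6 mm thick, hinged 55 mm above and 40 mm in front (-x) of hook_seat, hanging to just above the prong's tip. It swings inwards (+x) only, under 1.5 N; a handle pushed in lifts it aside and it drops shut once the bar is about 5 mm or more beyond hook_seat (+x)
- hook_seat (a point): middle of the top of the hook's prong, a slightly dished 10 mm steel bar along the hoist's x from an upturned tip 45 mm before the seat (tip 8 mm higher) to the upright shank 35 mm beyond. 150 mm above the bench when lowered; raised, about 95 mm higher and 30 mm further to the hoist's +y. Axes as the hoist's at rocker 0; the hook tilts with the beam
- hook_pad (a point): middle of the top of the flat steel pad (55 mm along x, 50 mm along y) on the beam over the hook, to be pressed down to lower the hook; 223 mm above the bench when lowered, about 310 mm when raised
- lift_pad (a point): middle of the top of the flat steel paddle (55 mm along x, 60 mm along y) at the beam's other end, 290 mm from the hook, to be pressed down to raise the hook; 281 mm above the bench with the hook lowered, about 220 mm (and tilted 0.5 rad) with it raised
- basket: slotted steel basket, 120 mm (x) by 150 mm (y), walls 65 mm high, about 0.45 kg with metal parts in it, with a fixed arch handle of 8 mm bar in its y-z plane: up from the short walls (y +-71 mm), bending in at 120 to 157 mm height (y +-68 to +-55), peaking at y 0. Origin: centre of its underside. Stands before the hook, its x within 0.3 rad of the hoist's x
- handle_top (a point): centre of the handle's bar at its peak, 175 mm above the basket's underside (underside of the bar at 171 mm)
- tray: shallow open aluminium drip tray, 180 mm (its x) by 220 mm (its y), 22 mm high, walls 4 mm, about 0.6 kg, lying loose on the hook's free (+y) side (a fixed 200 mm high vice stands about 50 mm or more beyond it; leave it alone), its axes within 0.25 rad of the hoist's. Origin: centre of its underside
- spray_can: blue-and-white spray can, 66 mm wide, 170 mm tall; leave alone
- brush_pot: aluminium pot with two brushes, 86 mm wide, about 190 mm tall; leave alone
- bolt_jar: glass jar with a steel cap, 72 mm wide, 90 mm tall; leave alone
- hammer: hammer lying on the bench; leave alone
- wrench: wrench lying on the bench; leave alone
Things that resemble listed ones, but are neither listed nor needed, are in the scene too. There is more than one size of the basket; the job needs the smallest.

How it is judged:
On the way, in this order (a step that is already met when the one before it is completed fails the run):
1. the hook is pressed fully down (value of joint rocker below 0.04 rad), for 0.1 s.
2. the basket's handle is in the hook and the gate has closed behind it, the hook still down (x of handle_top in the frame of hook_seat between -0.032 and 0.034 m and y of handle_top in the frame of hook_seat between -0.04 and 0.04 m and z of handle_top in the frame of hook_seat between -0.005 and 0.05 m and value of joint gate below 0.12 rad and value of joint rocker below 0.1 rad and height (world z) of basket below 0.01 m), for 0.2 s.
3. the basket hangs from the raised hook, clear of the bench (x of handle_top in the frame of hook_seat between -0.032 and 0.034 m and y of handle_top in the frame of hook_seat between -0.04 and 0.04 m and z of handle_top in the frame of hook_seat between -0.005 and 0.05 m and value of joint gate below 0.12 rad and value of joint rocker above 0.42 rad and height (world z) of basket above 0.05 m and angle between basket's own z axis and vertical below 0.3 rad), for 0.2 s.
4. the drip tray lies under the hanging basket (x of basket in the frame of tray between -0.032 and 0.032 m and y of basket in the frame of tray between -0.035 and 0.035 m), for 0.2 s.
At the end, for the whole second after the job is handed in: Basket hangs by its handle, swaying under 0.15 m/s: beam above 0.42 rad, gate closed (under 0.12 rad), underside over 50 mm up, tilt under 0.3 rad; the tray lies flat on the bench, the basket's centre within 32 mm (tray's x) and 35 mm (tray's y) of its centre, not touching it (all of step 3 and all of step 4 and angle between tray's own z axis and vertical below 0.05 rad and height (world z) of tray below 0.006 m and linear speed of basket below 0.15 m/s and linear speed of tray below 0.02 m/s and contact force between basket and tray below 0.1 N).
It fails at once if the basket is tipped over (angle between basket's own z axis and vertical above 0.7 rad).
It fails at once if something else on the bench is moved by more than 25 mm (distance of any of spray_can, brush_pot, bolt_jar, hammer, wrench from where it was at the start of the episode above 0.025 m).
It also fails if it takes over 72 s, if anything falls off the work surface, if the arm or the gripper's body presses on something with over 40 N, if the wrist force passes 120 N, or if a joint passes its speed limit or range.

## Working session

There is one attempt and no reset: what is moved stays moved. The work goes in short steps, Python scripts to look and compute and a shell command to move; the robot and the scene stay as the last step left them, time stands still between calls to the robot, and variables do not carry over. Pictures are saved under pics/ and viewed, at most 10 in all, crops included, and the job is handed in when it is done.

```bash
ls; mkdir -p pics; cat > h.py <<'E'
import numpy as np, cv2
from station import monitor, snapshot, robot
def snap(n):
    s=snapshot(n); return s
def ray(s,uv):
    p=cv2.undistortPoints(np.array(uv,float).reshape(-1,1,2),np.array(s["mtx"]),np.array(s["dist"])).reshape(-1,2)
    R=np.array(s["rotation"]); 
    if R.shape!=(3,3): 
        from scipy.spatial.transform import Rotation as Ro
        R=Ro.from_quat(np.roll(R,-1)).as_matrix()
    d=np.c_[p,np.ones(len(p))]@R.T
    return np.array(s["xyz"]),d
def plane(s,uv,z):
    o,d=ray(s,uv); return o+d*((z-o[2])/d[:,2])[:,None]
def proj(s,P):
    R=np.array(s["rotation"]);o=np.array(s["xyz"])
    if R.shape!=(3,3):
        from scipy.spatial.transform import Rotation as Ro
        R=Ro.from_quat(np.roll(R,-1)).as_matrix()
    r=cv2.Rodrigues(R.T)[0]
    return cv2.projectPoints(np.array(P,float).reshape(-1,1,3),r,-R.T@o,np.array(s["mtx"]),np.array(s["dist"]))[0].reshape(-1,2)
def tri(s1,u1,s2,u2):
    o1,d1=ray(s1,u1);o2,d2=ray(s2,u2);d1=d1[0];d2=d2[0]
    t=np.linalg.lstsq(np.c_[d1,-d2],o2-o1,rcond=None)[0]
    a=o1+t[0]*d1;b=o2+t[1]*d2
    return (a+b)/2,np.linalg.norm(a-b)
E
python3 - <<'E'
from h import *
for n in("side","top"):
    s=snap(n); print(n,s["xyz"],np.array(s["rotation"]).round(3).tolist(),s["mtx"])
    cv2.imwrite(f"pics/{n}0.png",s["img"][:,:,::-1]); 
    np.save(f"{n}0.npy",s,allow_pickle=True)
print(monitor.read_state())
E
```

```text
pics
side [ 0.33270465 -1.04987002  1.23370227] [-0.368, 0.927, -0.069, 0.026] [[422.4980659    0.         318.06312517]
 [  0.         422.4980659  197.38835333]
 [  0.           0.           1.        ]]
top [ 0.38266596 -0.04638253  1.60537521] [0.017, -0.703, 0.711, -0.019] [[470.62637305   0.         311.53946571]
 [  0.         470.62637305 198.63110689]
 [  0.           0.           1.        ]]
{'clock': 0.1, 'joint_positions': array([ 1.25110498,  0.32176287, -0.07008934,  1.45155218,  0.02259631,
        1.37078528, -0.05691467]), 'qvel': array([-1.76351545e-05, -1.96340662e-03,  3.57510994e-04, -7.13473101e-04,
        1.32752088e-03, -9.00538246e-04,  5.18947183e-04]), 'joint_torque': array([ 4.14404512e-04, -4.94877005e+01, -3.83626102e-01, -3.15211022e+01,
        1.30236414e-02,  7.38903269e-03, -2.99795806e-05]), 'tcp_pos': array([ 0.21276809, -0.61370649,  0.2413242 ]), 'tcp_rot': array([-8.40087586e-04,  9.86103453e-01,  1.66130187e-01, -1.85753610e-04]), 'force': array([-0.55352349,  0.0091441 , -0.1658972 ]), 'torque': array([-0.00425273,  0.0362535 ,  0.04358261]), 'grip_force': 0.0, 'width': 0.08520549463814095}
```

View pics/side0.png

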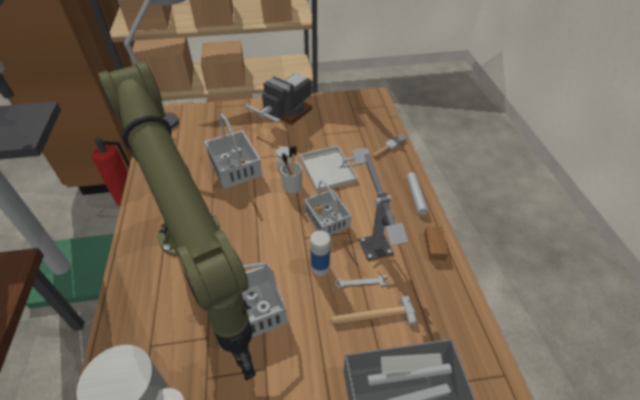

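View pics/top0.png

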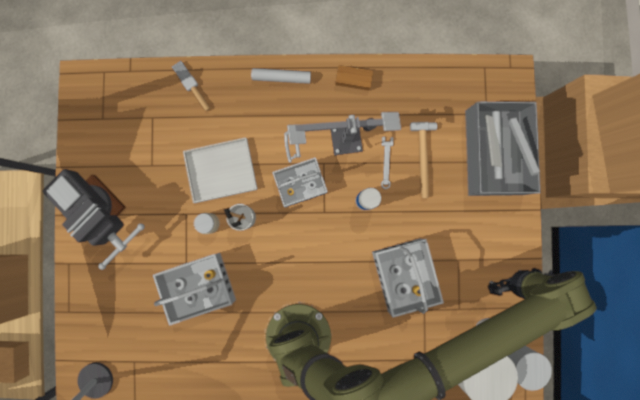

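Three baskets appear in the top view: (300,182), (193,288) and (408,278). The one at (300,182) is the smallest and stands before the hook; I'll confirm it in an enlarged crop.

```bash
python3 - <<'E'
from h import *
a=np.load("top0.npy",allow_pickle=True).item();b=np.load("side0.npy",allow_pickle=True).item()
# crop both
A=cv2.resize(a["img"][100:220,175:415],None,fx=3.3,fy=3.3,interpolation=cv2.INTER_CUBIC)[:,:,::-1][:, :792]
B=cv2.resize(b["img"][125:275,270:430],None,fx=3.75,fy=3.75,interpolation=cv2.INTER_CUBIC)[:,:,::-1]
cv2.imwrite("pics/cA.png",A);cv2.imwrite("pics/cB.png",B);print(A.shape,B.shape)
P=lambda uv,z:plane(a,uv,z).round(3).tolist()
print("bench",P([(347,138),(369,198),(239,216),(205,224),(221,170)],0))
E
```

```text
(396, 792, 3) (562, 600, 3)
bench [[0.674, -0.176, 0.0], [0.466, -0.248, 0.0], [0.41, 0.197, 0.0], [0.384, 0.314, 0.0], [0.568, 0.259, 0.0]]
```

View pics/cA.png

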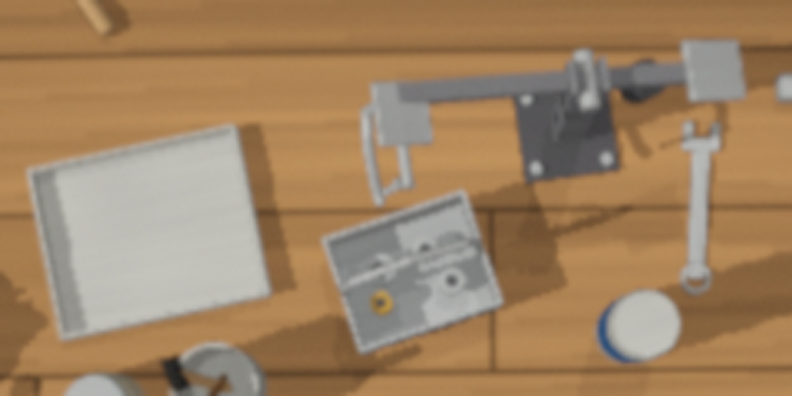

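View pics/cB.png

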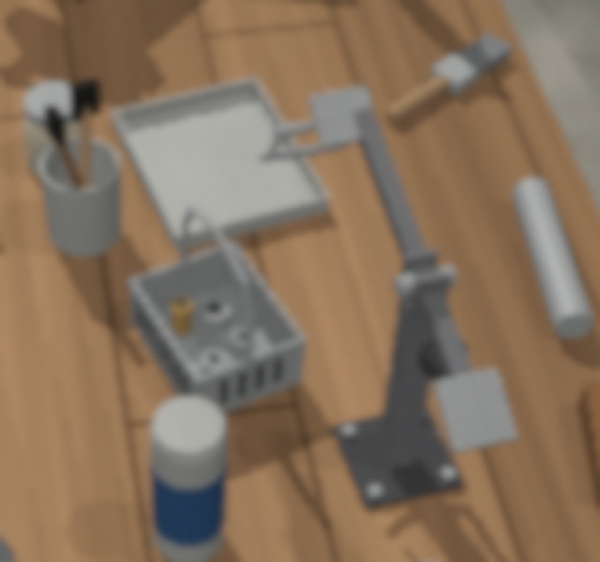

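The crop confirms the small basket: rim corners at crop A about (323,238), (465,192), (502,302) and (362,352). The raised hook's pad is at (402,115) and the paddle at (714,70). The tray corners are (28,170), (235,125), (270,297) and (62,340). I'll turn these into positions.

```bash
python3 - <<'E'
from h import *
a=np.load("top0.npy",allow_pickle=True).item();b=np.load("side0.npy",allow_pickle=True).item()
fA=lambda p:(np.array(p,float).reshape(-1,2)+.5)/3.3-.5+[175,100]
fB=lambda p:(np.array(p,float).reshape(-1,2)+.5)/3.75-.5+[270,125]
def box(n,p,z):
    q=plane(a,fA(p),z)[:,:2]; e=np.roll(q,-1,0)-q
    print(n,q.mean(0).round(4),"sides",np.linalg.norm(e,axis=1).round(3),"ang",np.arctan2(e[:,1],e[:,0]).round(3))
box("basket",[(323,238),(465,192),(502,302),(362,352)],.065)
box("tray",[(28,170),(235,125),(270,297),(62,340)],.022)
for n,pa,pb in (("hookpad",(402,115),(341,115)),("liftpad",(714,70),(476,411)),("tip",(378,201),(264,157))):
    print(n,*[np.round(v,4) for v in tri(a,fA(pa),b,fB(pb))])
q=plane(a,fA([(515,95),(527,182),(619,168)]),.008)[:,:2];print("foot3",q.round(3).tolist(),"centre",((q[0]+q[2])/2).round(4))
# basket handle ends/peak
m=plane(a,fA([(345,287),(478,243)]),.12);print("handle legs",m.round(3).tolist())
E
```

```text
basket [ 0.5189 -0.013 ] sides [0.149 0.116 0.148 0.12 ] ang [-1.268 -2.831  1.902  0.321]
tray [0.5654 0.2595] sides [0.219 0.182 0.218 0.18 ] ang [-1.371 -2.946  1.762  0.202]
hookpad [ 0.6301 -0.0101  0.3019] 0.0011
liftpad [ 0.6853 -0.291   0.2188] 0.0008
tip [0.5663 0.0136 0.2384] 0.0005
foot3 [[0.706, -0.12], [0.615, -0.131], [0.629, -0.227]] centre [ 0.6674 -0.1731]
handle legs [[0.499, 0.051, 0.12], [0.54, -0.077, 0.12]]
```

```bash
python3 -m handwheel '[[0,0,0,4,0,0,-0.046],[0,0,0,4,0,0,-0.046],[0,0,0,4,0,0,-0.046],[0,0,0,4,0,0,-0.046],[0,2.3,3.3,0,0,0,0],[0,2.3,3.3,0,0,0,0],[0,2.3,3.3,0,0,0,0],[0,2.3,3.3,0,0,0,0],[0,2.3,3.3,0,0,0,0],[0,2.3,3.3,0,0,0,0]]'
python3 -m handwheel '[[0,2.3,3.3,0,0,0,0],[0,2.3,3.3,0,0,0,0],[0,2.3,3.3,0,0,0,0],[0,2.3,3.3,0,0,0,0],[0,2.3,3.3,0,0,0,0],[0,2.3,3.3,0,0,0,0],[0,2.3,3.3,0,0,0,0],[0,2.3,3.3,0,0,0,0],[0,2.3,3.3,0,0,0,0],[0,0,0,0,0,0,0]]'
```

```text
clock: 0.93
tcp_pos: [0.3516, -0.4142, 0.402]
tcp_rot: [-0.0, 0.997, 0.075, -0.0]
force: [1.1, -0.9, 0.1]
width: -0.0001
grip_force: 0.0
clock: 1.77
tcp_pos: [0.561, -0.109, 0.4014]
tcp_rot: [-0.003, 0.997, 0.082, 0.001]
force: [-0.2, 1.3, -0.5]
width: -0.0001
grip_force: 0.0
```

```bash
python3 -m handwheel '[[0,2.25,3.4,0,0,0,0],[0,2.25,3.4,0,0,0,0],[0,2.25,3.4,0,0,0,0],[0,0,0,-2,0,0,0],[0,0,0,-2,0,0,0],[0,0,0,-2,0,0,0],[0,0,0,-1.5,0,0,0],[0,0,0,-1.5,0,0,0],[0,0,0,-1.5,0,0,0]]'
python3 -m handwheel '[[0,0,0,-1,0,0,0],[0,0,0,-1,0,0,0],[0,0,0,-1,0,0,0],[0,0,0,-1,0,0,0],[0,0,0,-0.8,0,0,0],[0,0,0,0,0,0,0],[0,0,0,0,0,0,0]]'
```

```text
clock: 2.52
tcp_pos: [0.6257, -0.0163, 0.2983]
tcp_rot: [-0.001, 0.997, 0.075, 0.001]
force: [-0.4, 0.7, 11.7]
width: 0.0001
grip_force: 5.3
clock: 3.1
tcp_pos: [0.6255, -0.0163, 0.2495]
tcp_rot: [-0.0, 0.997, 0.075, 0.0]
force: [1.0, 1.2, 2.7]
width: -0.0001
grip_force: 1.2
```

```bash
python3 -m handwheel '[[0,0,0,-0.5,0,0,0],[0,0,0,-0.5,0,0,0],[0,0,0,-0.5,0,0,0],[0,0,0,0,0,0,0]]'
python3 -m handwheel '[[0,0,0,-0.3,0,0,0],[0,0,0,0,0,0,0]]';python3 -m handwheel '[[0,0,0,-0.3,0,0,0],[0,0,0,0,0,0,0]]'
```

```text
clock: 3.43
tcp_pos: [0.6257, -0.0178, 0.2353]
tcp_rot: [0.0, 0.997, 0.075, 0.001]
force: [0.3, 0.2, 4.9]
width: 0.0002
grip_force: 2.5
clock: 3.6
tcp_pos: [0.6257, -0.018, 0.2336]
tcp_rot: [0.001, 0.997, 0.074, 0.001]
force: [-2.6, -0.4, 10.6]
width: -0.0001
grip_force: 5.6
clock: 3.77
tcp_pos: [0.6258, -0.0181, 0.2332]
tcp_rot: [0.001, 0.997, 0.074, 0.001]
force: [-7.4, -0.8, 21.7]
width: -0.0
grip_force: 10.7
```

```bash
python3 -m handwheel '[[0,0,0,1,0,0,0],[0,0,0,3,0,0,0],[0,0,0,3,0,0,0],[1,-3.4,-0.45,0,0,0,0],[1,-3.4,-0.45,0,0,0,0],[1,-3.4,-0.45,0,0,0,0],[1,-3.4,-0.45,0,0,0,0],[1,-3.4,-0.45,0,0,0,0],[1,-3.0,-0.45,0,0,0,0],[1,0,0,0,0,0,0]]'
python3 - <<'E'
from h import *
s=snap("top");b=snap("side");np.save("top1.npy",s,allow_pickle=True);np.save("side1.npy",b,allow_pickle=True)
A=cv2.resize(s["img"][90:230,240:410],None,fx=3.5,fy=3.5,interpolation=cv2.INTER_CUBIC)[:,:,::-1]
B=cv2.resize(b["img"][125:275,270:430],None,fx=3.2,fy=3.2,interpolation=cv2.INTER_CUBIC)[:,:,::-1]
h=max(len(A),len(B));c=np.zeros((h,800,3),np.uint8)
B=cv2.resize(b["img"][170:265,300:410],None,fx=1.8,fy=1.8)[:,:,::-1]
c[:len(A),:A.shape[1]]=A;c[:len(B),A.shape[1]:A.shape[1]+B.shape[1]]=B
cv2.imwrite("pics/d.png",c)
E
```

```text
clock: 4.6
tcp_pos: [0.4207, -0.0461, 0.2981]
tcp_rot: [0.002, 0.997, 0.073, -0.001]
force: [1.4, -0.3, 0.2]
width: 0.0833
grip_force: 0.0
```

View pics/d.png

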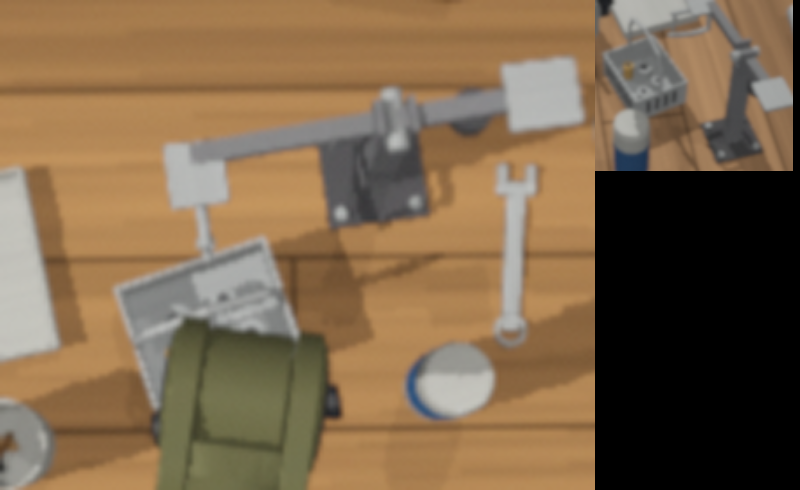

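The hook is now down: pad at crop (196,175), prong tip about (208,256), paddle (543,94). The basket is undisturbed.

```bash
python3 - <<'E'
from h import *
a=np.load("top1.npy",allow_pickle=True).item()
f=lambda p:(np.array(p,float).reshape(-1,2)+.5)/3.5-.5+[240,90]
hp=plane(a,f((196,175)),.223)[0];lp=plane(a,f((543,94)),.281)[0];tip=plane(a,f((208,257)),.163)[0]
be=plane(a,f([(192,149),(505,91),(192,163),(508,112)]),.25)
print("hp",hp,"lp",lp,"tip",tip);print("beam",be.round(4).tolist())
lp2=plane(a,f([(500,63),(574,57),(584,124),(511,132)]),.281);print(lp2.round(4).tolist())
E
```

```text
hp [ 0.63025729 -0.00537304  0.223     ] lp [ 0.68396365 -0.29112938  0.281     ] tip [ 0.56792793 -0.01345898  0.163     ]
beam [[0.6473, -0.0031, 0.25], [0.6938, -0.265, 0.25], [0.6355, -0.0029, 0.25], [0.6759, -0.2671, 0.25]]
[[0.7099, -0.2565, 0.281], [0.7146, -0.3175, 0.281], [0.6589, -0.3242, 0.281], [0.6527, -0.2641, 0.281]]
```

```bash
python3 -m handwheel '[[1,-0.1,0.8,-2,0.018,-0.119,0],[1,-0.1,0.8,-2,0.018,-0.119,0],[1,0,0,-2,0.018,-0.119,0],[1,0,0,-2,0.018,-0.119,0],[1,0,0,-2,0.018,-0.119,0],[1,0,0,-2,0.018,-0.119,0],[1,0,0,-2,0.018,-0.119,0],[1,0,0,0,0,0,0],[1,0,0,0,0,0,0]]'
python3 -c "
from h import *;s=monitor.read_state();print(s['joint_positions'].round(2));from scipy.spatial.transform import Rotation as R;print(R.from_quat(np.roll(s['tcp_rot'],-1)).as_matrix().round(3))"
```

```text
clock: 5.45
tcp_pos: [0.4808, -0.045, 0.1728]
tcp_rot: [-0.031, 0.966, 0.075, 0.245]
force: [-0.3, 0.2, 0.7]
width: 0.0851
grip_force: 0.0
[ 0.35 -0.3  -0.16  2.3  -0.36  0.69 -1.01]
[[ 0.869  0.159  0.468]
 [ 0.129 -0.987  0.096]
 [ 0.477 -0.023 -0.878]]
```

```bash
python3 -m handwheel '[[1,-1.5,0,0,-0.018,0.119,0],[1,-1.5,0.1,0,-0.018,0.119,0],[1,-1.5,0.2,0,-0.018,0.119,0],[1,-1.5,0.2,0,-0.018,0.119,0],[1,0,0.2,-2,-0.004,0.024,0],[1,0,0.3,-2,0,0,0],[1,0,0.3,-2,0,0,0],[1,0,0.2,-2,0,0,0],[1,0,0,-2,0,0,0],[1,0,0,-2,0,0,0]]'
python3 -c "
from h import *;s=monitor.read_state();print(s['joint_positions'].round(2));from scipy.spatial.transform import Rotation as R;print(R.from_quat(np.roll(s['tcp_rot'],-1)).as_matrix().round(3))"
```

```text
clock: 6.28
tcp_pos: [0.4283, -0.0311, 0.059]
tcp_rot: [-0.01, 0.997, 0.074, 0.002]
force: [-0.2, -0.5, -0.3]
width: 0.0856
grip_force: 0.0
[ 0.37  0.05 -0.35  2.17 -0.    0.92 -1.4 ]
[[ 0.989  0.148  0.003]
 [ 0.148 -0.989  0.019]
 [ 0.005 -0.019 -1.   ]]
```

```bash
python3 -m handwheel '[[1,0,0,-0.4,0.018,-0.119,0],[1,0,0,-0.4,0.018,-0.119,0],[1,0,0,-0.4,0.018,-0.119,0],[1,0,0,0,0,0,0]]'
python3 -c "
from h import *;s=monitor.read_state();print(s['joint_positions'].round(2));from scipy.spatial.transform import Rotation as R;print(R.from_quat(np.roll(s['tcp_rot'],-1)).as_matrix().round(3))"
```

```text
clock: 6.62
tcp_pos: [0.4255, -0.032, 0.047]
tcp_rot: [-0.024, 0.981, 0.074, 0.179]
force: [-0.4, 0.1, -0.1]
width: 0.0856
grip_force: 0.0
[ 0.53 -0.16 -0.4   2.44 -0.36  0.53 -1.02]
[[ 0.925  0.153  0.348]
 [ 0.136 -0.988  0.073]
 [ 0.355 -0.02  -0.935]]
```

```bash
python3 -m handwheel '[[1,1,0.13,0,0,0,0],[1,1,0.13,0,0,0,0],[1,1,0.13,0,0,0,0],[1,1,0.13,0,0.015,-0.099,0],[1,1,0.13,0,0.015,-0.099,0],[1,1,0.13,0,0.015,-0.099,0],[1,1,0.13,0,0.015,-0.099,0],[1,0,0,0,0,0,0]]'
python3 - <<'E'
from h import *
s=monitor.read_state();print(s['joint_positions'].round(2));from scipy.spatial.transform import Rotation as R;print(R.from_quat(np.roll(s['tcp_rot'],-1)).as_matrix().round(3))
s=snap("top");b=snap("side");np.save("top2.npy",s,allow_pickle=True);np.save("side2.npy",b,allow_pickle=True)
A=cv2.resize(s["img"][100:220,240:360],None,fx=3.3,fy=3.3,interpolation=cv2.INTER_CUBIC)[:,:,::-1]
B=cv2.resize(b["img"][140:260,290:410],None,fx=3.3,fy=3.3,interpolation=cv2.INTER_CUBIC)[:,:,::-1]
cv2.imwrite("pics/e.png",np.hstack([A,B]))
E
```

```text
clock: 7.28
tcp_pos: [0.475, -0.0207, 0.0645]
tcp_rot: [-0.038, 0.963, 0.076, 0.257]
force: [-0.9, -0.0, -0.7]
width: 0.0857
grip_force: 0.0
[ 0.97 -0.17 -0.8   2.43 -0.78  0.44 -0.62]
[[ 0.856  0.166  0.489]
 [ 0.126 -0.986  0.113]
 [ 0.5   -0.035 -0.865]]
```

View pics/e.png

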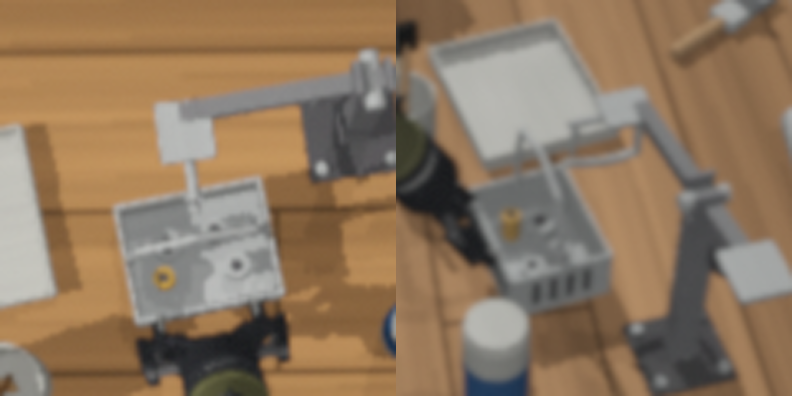

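```bash
python3 -m handwheel '[[1,-0.7,-0.1,0,-0.015,0.1,0],[1,-0.5,-0.1,-1,-0.015,0.1,0],[1,0,0,-1,0,0,0],[1,0,0,0,0,0,0]]'
python3 -m handwheel '[[1,1,0.13,0,0,0,0],[1,1,0.13,0,0,0,0],[1,1,0.13,0,0,0,0],[1,0,0,0,0,0,0]]'
python3 - <<'E'
from h import *
s=monitor.read_state();print(s['joint_positions'].round(2));from scipy.spatial.transform import Rotation as R;print(R.from_quat(np.roll(s['tcp_rot'],-1)).as_matrix().round(3))
E
```

```text
clock: 7.72
tcp_pos: [0.4628, -0.0179, 0.043]
tcp_rot: [-0.037, 0.981, 0.079, 0.176]
force: [-0.4, 0.2, 0.5]
width: 0.0852
grip_force: 0.0
clock: 8.05
tcp_pos: [0.4927, -0.0142, 0.0431]
tcp_rot: [-0.037, 0.981, 0.079, 0.176]
force: [-0.2, 0.1, 0.8]
width: 0.0856
grip_force: 0.0
[ 1.06  0.05 -1.    2.29 -0.18  0.5  -1.19]
[[ 0.926  0.167  0.339]
 [ 0.141 -0.985  0.1  ]
 [ 0.351 -0.045 -0.935]]
```

```bash
python3 -m handwheel '[[1,0.8,0.09,0,0.015,-0.1,0],[1,0.8,0.09,0,0.015,-0.1,0],[1,0.8,0.09,0,0.015,-0.1,0],[1,0.6,0.06,0,0.01,-0.06,0],[1,0,0,0,0,0,0]]'
python3 - <<'E'
from h import *
s=monitor.read_state();print(s['joint_positions'].round(2));from scipy.spatial.transform import Rotation as R;print(R.from_quat(np.roll(s['tcp_rot'],-1)).as_matrix().round(3))
s=snap("top");b=snap("side");np.save("top3.npy",s,allow_pickle=True);np.save("side3.npy",b,allow_pickle=True)
A=cv2.resize(s["img"][100:220,240:360],None,fx=3.3,fy=3.3,interpolation=cv2.INTER_CUBIC)[:,:,::-1]
B=cv2.resize(b["img"][140:260,290:410],None,fx=3.3,fy=3.3,interpolation=cv2.INTER_CUBIC)[:,:,::-1]
cv2.imwrite("pics/f.png",np.hstack([A,B]))
E
```

```text
clock: 8.47
tcp_pos: [0.5094, -0.0035, 0.0421]
tcp_rot: [-0.057, 0.953, 0.083, 0.285]
force: [-0.3, 0.1, -0.3]
width: 0.0856
grip_force: 0.0
[ 1.15  0.01 -1.03  2.41 -0.9   0.27 -0.45]
[[ 0.824  0.191  0.534]
 [ 0.126 -0.98   0.156]
 [ 0.553 -0.061 -0.831]]
```

View pics/f.png

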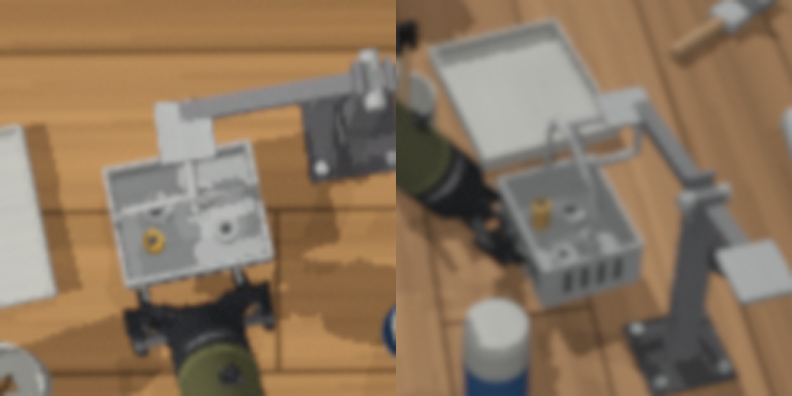

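```bash
python3 - <<'E'
from h import *
a=np.load("top3.npy",allow_pickle=True).item()
f=lambda p:(np.array(p,float).reshape(-1,2)+.5)/3.3-.5+[240,100]
q=plane(a,f([(103,170),(247,142),(272,258),(128,288)]),.065)[:,:2];e=np.roll(q,-1,0)-q
c=q.mean(0);print(c,np.linalg.norm(e,axis=1).round(3),np.arctan2(e[:,1],e[:,0]).round(3))
for c in (c,np.array([.5094,-.0035])):
    d=c-[.608,-.0095];print("hoist",d@[.989,.149],d@[-.149,.989])
E
```

```text
[ 0.57557238 -0.00259324] [0.147 0.119 0.146 0.121] [-1.389 -2.944  1.765  0.201]
hoist -0.031041808505282212 0.011662500635577869
hoist -0.09662140000000001 0.020625400000000002
```

```bash
python3 -m handwheel '[[1,0.8,0.02,0,0.008,-0.05,-0.01],[1,0.8,0.02,0,0.008,-0.05,-0.01],[1,0.8,0.02,0,0.008,-0.05,-0.01],[1,0.8,0.02,0,0.008,-0.05,-0.01],[1,0,0,0,0,0,0]]'
python3 - <<'E'
from h import *
s=monitor.read_state();print(s['joint_positions'].round(2));from scipy.spatial.transform import Rotation as R;print(R.from_quat(np.roll(s['tcp_rot'],-1)).as_matrix().round(3))
d=s['tcp_pos'][:2]-[.608,-.0095];print("hoist",d@[.989,.149],d@[-.149,.989])
E
```

```text
clock: 8.98
tcp_pos: [0.5363, -0.0066, 0.0478]
tcp_rot: [-0.063, 0.933, 0.071, 0.347]
force: [-0.8, -0.4, 0.1]
width: 0.0854
grip_force: 0.6
[ 1.49  0.19 -1.37  2.44 -1.54  0.1   0.28]
[[ 0.75   0.176  0.638]
 [ 0.089 -0.982  0.167]
 [ 0.656 -0.069 -0.752]]
hoist -0.07050913126034572 0.013505873512414987
```

```bash
python3 -m handwheel '[[1,0.8,0.06,-0.2,-0.005,0.04,0],[1,0.8,0.06,-0.1,-0.005,0.04,0],[1,0.5,0.04,0,0,0,0],[1,0,0,0,0,0,0]]'
python3 - <<'E'
from h import *
s=monitor.read_state();print(s['joint_positions'].round(2));
d=s['tcp_pos'][:2]-[.608,-.0095];print("hoist",d@[.989,.149],d@[-.149,.989])
s=snap("top");b=snap("side");np.save("top4.npy",s,allow_pickle=True);np.save("side4.npy",b,allow_pickle=True)
A=cv2.resize(s["img"][100:220,240:360],None,fx=3.3,fy=3.3,interpolation=cv2.INTER_CUBIC)[:,:,::-1]
B=cv2.resize(b["img"][145:235,310:400],None,fx=4.4,fy=4.4,interpolation=cv2.INTER_CUBIC)[:,:,::-1]
cv2.imwrite("pics/g.png",np.hstack([A,B]))
E
```

```text
clock: 9.32
tcp_pos: [0.55, -0.0014, 0.0449]
tcp_rot: [-0.064, 0.939, 0.075, 0.328]
force: [0.0, 0.0, -0.2]
width: 0.0855
grip_force: 0.0
[ 1.18  0.15 -1.08  2.39 -1.2   0.13 -0.11]
hoist -0.05616369659830073 0.016617932431538817
```

View pics/g.png

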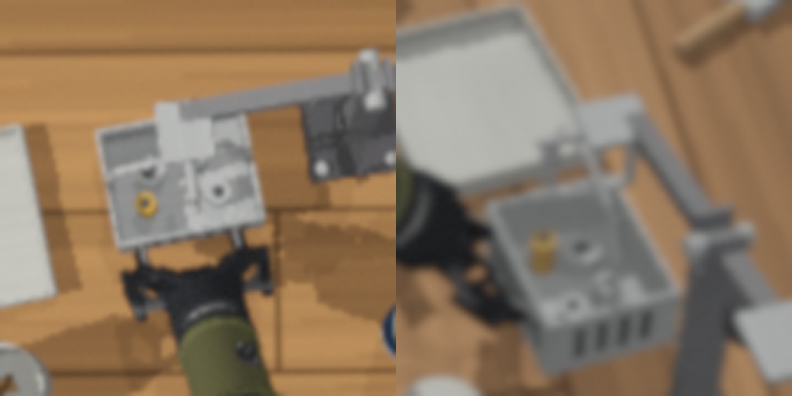

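The handle arch is now over the prong, with near rim corners at crop (120,250) and (264,221) and the left rim at (95,130). Checking the depth past the seat.

```bash
python3 - <<'E'
from h import *
a=np.load("top4.npy",allow_pickle=True).item()
f=lambda p:(np.array(p,float).reshape(-1,2)+.5)/3.3-.5+[240,100]
q=plane(a,f([(95,130),(264,221),(120,250)]),.065)[:,:2]
ed=q[1]-q[2];n=np.array([-ed[1],ed[0]])/np.linalg.norm(ed)
for c in ((q[0]+q[1])/2,(q[1]+q[2])/2+n*.06,):
    d=c-[.608,-.0095];print(c,"hoist",d@[.989,.149],d@[-.149,.989],np.linalg.norm(ed),np.arctan2(n[1],n[0]))
E
```

```text
[0.61484019 0.00520873] hoist 0.008956551818189993 0.013527745847607828 0.14639454584759679 0.18774949987135403
[0.61325065 0.00429431] hoist 0.007248248685627135 0.012860221176358717 0.14639454584759679 0.18774949987135403
```

```bash
python3 -m handwheel '[[1,0.5,0,0,0,0,0],[1,0.5,0,0,0,0,0],[1,0,0,0,0,0,0],[1,0,0,0,0,0,0]]'
python3 - <<'E'
from h import *
s=monitor.read_state();print(s['joint_positions'].round(2));
d=s['tcp_pos'][:2]-[.608,-.0095];print("hoist",d@[.989,.149],d@[-.149,.989])
E
```

```text
clock: 9.75
tcp_pos: [0.5584, -0.0016, 0.0439]
tcp_rot: [-0.065, 0.94, 0.074, 0.328]
force: [0.6, -0.3, 0.5]
width: 0.0853
grip_force: 0.0
[ 1.11  0.17 -1.03  2.37 -1.16  0.12 -0.15]
hoist -0.04790125647181653 0.015228351937721934
```

```bash
python3 -m handwheel '[[1,-2,-0.3,0,-0.012,0.08,0],[1,-2,-0.3,0,-0.017,0.112,0],[1,-2,-0.3,0,-0.017,0.112,0],[1,-2,-0.3,0,-0.017,0.112,0],[1,-2,-0.3,1,-0.017,0.112,0],[1,-1,-0.2,2,-0.017,0.112,0],[0,0,0,4,0,0,0],[0,0,0,4,0,0,0],[0,0,0,4,0,0,0],[0,0,0,4,0,0,0]]'
python3 - <<'E'
from h import *
s=monitor.read_state();print(s['joint_positions'].round(2));from scipy.spatial.transform import Rotation as R;print(R.from_quat(np.roll(s['tcp_rot'],-1)).as_matrix().round(3))
E
```

```text
clock: 10.58
tcp_pos: [0.4951, 0.0005, 0.23]
tcp_rot: [-0.066, 0.986, 0.077, 0.131]
force: [1.3, -0.4, -0.7]
width: 0.0385
grip_force: 0.0
[ 0.64 -0.18 -0.51  2.02 -0.31  1.06 -1.17]
[[ 0.954  0.169  0.248]
 [ 0.134 -0.979  0.15 ]
 [ 0.268 -0.11  -0.957]]
```

```bash
python3 -m handwheel '[[0,0,0,4,-0.05,0.083,0],[0,0,0,4,-0.05,0.083,0],[0,0,0,4,-0.05,0.083,0],[0,0,0,3,0,0,0],[0,2.1,-3.24,0,0,0,0],[0,2.1,-3.24,0,0,0,0],[0,2.1,-3.24,0,0,0,0],[0,2.1,-3.24,0,0,0,0],[0,2.1,-3.24,0,0,0,0],[0,2.1,-3.24,0,0,0,0]]'
python3 - <<'E'
from h import *
s=monitor.read_state();print(s['joint_positions'].round(2));from scipy.spatial.transform import Rotation as R;print(R.from_quat(np.roll(s['tcp_rot'],-1)).as_matrix().round(3))
s=snap("top");b=snap("side");np.save("top5.npy",s,allow_pickle=True);np.save("side5.npy",b,allow_pickle=True)
A=cv2.resize(s["img"][110:190,250:330],None,fx=5,fy=5,interpolation=cv2.INTER_CUBIC)[:,:,::-1]
B=cv2.resize(b["img"][140:220,320:400],None,fx=5,fy=5,interpolation=cv2.INTER_CUBIC)[:,:,::-1]
cv2.imwrite("pics/i.png",np.hstack([A,B]))
E
```

```text
clock: 11.42
tcp_pos: [0.6222, -0.1962, 0.378]
tcp_rot: [-0.002, 0.997, 0.077, 0.002]
force: [0.9, 0.3, 0.4]
width: 0.0001
grip_force: 0.0
[ 0.65  0.35 -0.53  1.19  0.17  1.65 -1.26]
[[ 0.988  0.154  0.003]
 [ 0.154 -0.988  0.003]
 [ 0.003 -0.003 -1.   ]]
```

View pics/i.png

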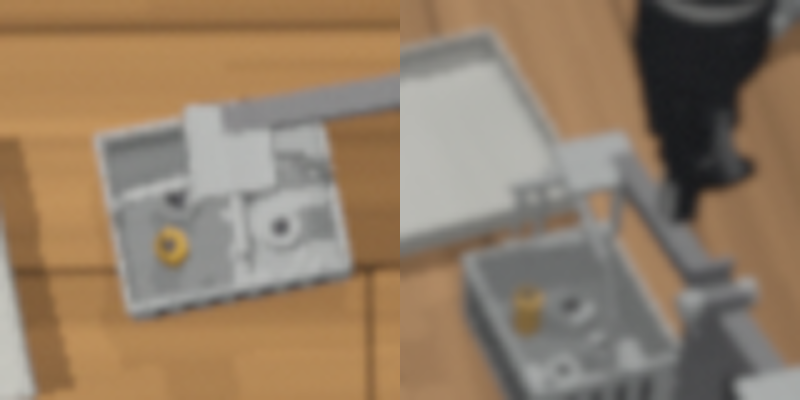

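The gate finger hangs down at about side crop (533,205), behind the handle at about (590,215). Checking the numbers.

```bash
python3 - <<'E'
from h import *
a=np.load("top5.npy",allow_pickle=True).item();b=np.load("side5.npy",allow_pickle=True).item()
f=lambda p:(np.array(p,float).reshape(-1,2)+.5)/5-.5+[250,110]
q=plane(a,f([(97,135),(350,270),(135,315)]),.065)[:,:2]
ed=q[1]-q[2];n=np.array([-ed[1],ed[0]])/np.linalg.norm(ed)
ex=np.array([.989,.149]);ey=np.array([-.149,.989]);o=np.array([.608,-.0095])
for c in ((q[0]+q[1])/2,(q[1]+q[2])/2+n*.06,):
    d=c-o;print(c,"hoist",d@ex,d@ey,np.linalg.norm(ed),np.arctan2(n[1],n[0]))
H=lambda x,y,z:np.r_[o+x*ex+y*ey,z]
pts=[H(-.045,0,.158),H(-.04,0,.205),H(-.04,0,.167),H(.0,0,.15),H(.017,.013,.175)]
print(((proj(b,pts)-[320,140]+.5)*5-.5).round(0).tolist())
E
```

```text
[0.62391661 0.00427898] hoist 0.017794600190140095 0.011255837680431726 0.14454230714746444 0.19546487385227163
[0.62279196 0.00377154] hoist 0.01660670927240839 0.010921552958658355 0.14454230714746444 0.19546487385227163
[[102.0, 246.0], [111.0, 197.0], [109.0, 236.0], [160.0, 241.0], [178.0, 199.0]]
```

```bash
python3 -m handwheel '[[0,2.1,-3.4,0,0,0,0],[0,2.1,-3.4,0,0,0,0],[0,2.1,-3.4,0,0,0,0],[0,0,0,-2.5,0,0,0],[0,0,0,-2.5,0,0,0],[0,0,0,-2.0,0,0,0],[0,0,0,0,0,0,0]]'
python3 -m handwheel '[[0,0,0,-1,0,0,0],[0,0,0,-0.6,0,0,0],[0,0,0,-0.6,0,0,0],[0,0,0,-0.6,0,0,0],[0,0,0,-0.6,0,0,0],[0,0,0,0,0,0,0]]'
```

```text
clock: 12.1
tcp_pos: [0.6828, -0.2959, 0.3021]
tcp_rot: [-0.004, 0.997, 0.077, -0.002]
force: [-0.4, -0.6, -1.2]
width: -0.0
grip_force: 0.0
clock: 12.6
tcp_pos: [0.6853, -0.2987, 0.2769]
tcp_rot: [0.001, 0.997, 0.076, 0.004]
force: [0.4, -2.9, 3.1]
width: 0.0001
grip_force: 1.3
```

```bash
python3 -m handwheel '[[0,0,0,-0.5,0,0,0],[0,0,0,-0.5,0,0,0],[0,0,0,-0.5,0,0,0],[0,0,0,-0.5,0,0,0],[0,0,0,-0.5,0,0,0],[0,0,0,-0.5,0,0,0],[0,0,0,0,0,0,0]]'
python3 -m handwheel '[[0,0,0,-0.4,0,0,0],[0,0,0,-0.3,0,0,0],[0,0,0,0,0,0,0]]'
python3 -m handwheel '[[0,0,0,-0.3,0,0,0],[0,0,0,0,0,0,0]]'
```

```text
clock: 13.18
tcp_pos: [0.6854, -0.299, 0.2483]
tcp_rot: [0.002, 0.997, 0.076, 0.004]
force: [-0.6, -3.5, 9.0]
width: -0.0001
grip_force: 4.5
clock: 13.43
tcp_pos: [0.6853, -0.2982, 0.2416]
tcp_rot: [0.001, 0.997, 0.077, 0.004]
force: [-2.3, -2.1, 10.2]
width: 0.0002
grip_force: 4.8
clock: 13.6
tcp_pos: [0.6853, -0.2978, 0.2389]
tcp_rot: [0.001, 0.997, 0.077, 0.004]
force: [-2.8, -1.2, 10.6]
width: 0.0001
grip_force: 5.2
```

```bash
python3 -m handwheel '[[0,0,0,-0.3,0,0,0],[0,0,0,0,0,0,0]]'
python3 -m handwheel '[[0,0,0,-0.3,0,0,0],[0,0,0,0,0,0,0]]'
python3 -m handwheel '[[0,0,0,-0.3,0,0,0],[0,0,0,0,0,0,0]]'
```

```text
clock: 13.77
tcp_pos: [0.6853, -0.2973, 0.2359]
tcp_rot: [0.001, 0.997, 0.077, 0.004]
force: [-3.9, -1.1, 11.0]
width: 0.0001
grip_force: 5.2
clock: 13.93
tcp_pos: [0.6852, -0.2967, 0.2329]
tcp_rot: [0.0, 0.997, 0.077, 0.004]
force: [-3.7, -0.1, 10.9]
width: -0.0
grip_force: 5.1
clock: 14.1
tcp_pos: [0.6857, -0.2966, 0.2306]
tcp_rot: [0.0, 0.997, 0.077, 0.004]
force: [-2.9, 0.4, 11.8]
width: 0.0002
grip_force: 4.9
```

```bash
python3 -m handwheel '[[0,0,0,-0.3,0,0,0],[0,0,0,0,0,0,0]]'
python3 -m handwheel '[[0,0,0,-0.3,0,0,0],[0,0,0,0,0,0,0]]'
python3 -m handwheel '[[0,0,0,-0.3,0,0,0],[0,0,0,0,0,0,0]]'
```

```text
clock: 14.27
tcp_pos: [0.6857, -0.2966, 0.2302]
tcp_rot: [0.001, 0.997, 0.077, 0.005]
force: [-6.9, 0.7, 20.5]
width: 0.0003
grip_force: 8.2
clock: 14.43
tcp_pos: [0.6858, -0.2965, 0.2298]
tcp_rot: [0.001, 0.997, 0.077, 0.005]
force: [-10.6, 1.9, 27.8]
width: -0.0003
grip_force: 11.4
clock: 14.6
tcp_pos: [0.6858, -0.2965, 0.2295]
tcp_rot: [0.002, 0.997, 0.077, 0.006]
force: [-13.2, 3.0, 36.3]
width: -0.0
grip_force: 14.5
```

```bash
python3 -m handwheel '[[0,0,0,0.5,0,0,0],[0,0,0,0.5,0,0,0],[0,0,0,2,0,0,0],[0,0,0,4,0,0,0],[0,0,0,4,0,0,0],[0,0,0,4,0,0,0],[0,0,0,4,0,0,0],[0,0,0,0,0,0,0]]'
python3 - <<'E'
from h import *
s=snap("top");b=snap("side");np.save("top6.npy",s,allow_pickle=True);np.save("side6.npy",b,allow_pickle=True)
A=cv2.resize(s["img"][105:200,180:320],None,fx=4,fy=4,interpolation=cv2.INTER_CUBIC)[:,:,::-1]
B=cv2.resize(b["img"][130:225,300:360],None,fx=4,fy=4,interpolation=cv2.INTER_CUBIC)[:,:,::-1]
cv2.imwrite("pics/j.png",np.hstack([A,B]))
E
```

```text
clock: 15.27
tcp_pos: [0.6864, -0.2958, 0.4173]
tcp_rot: [0.001, 0.997, 0.077, 0.009]
force: [0.6, 0.7, 1.7]
width: -0.0001
grip_force: 0.0
```

View pics/j.png

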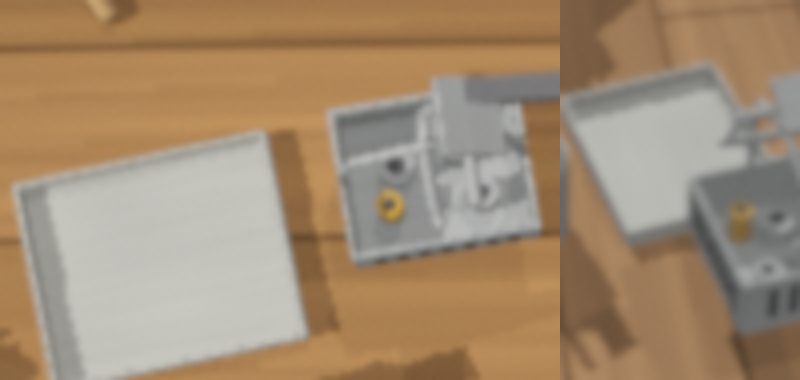

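The basket hangs: rim corners at crop (328,110), (355,263) and (541,232). The tray is unmoved.

```bash
python3 - <<'E'
from h import *
a=np.load("top6.npy",allow_pickle=True).item()
f=lambda p:(np.array(p,float).reshape(-1,2)+.5)/4-.5+[180,105]
q=plane(a,f([(328,110),(541,232),(355,263)]),.138)[:,:2]
print("basket",(q[0]+q[1])/2,np.linalg.norm(q[1]-q[2]),np.linalg.norm(q[0]-q[2]),q.round(3).tolist())
t=plane(a,f([(13,187),(265,132),(308,338)]),.022)[:,:2]
print("tray",(t[0]+t[2])/2,t.round(3).tolist())
ex=np.array([.989,.149]);ey=np.array([-.149,.989]);o=np.array([.608,-.0095])
print("expected",o+.017*ex+.03*ey)
E
```

```text
basket [0.62140286 0.02087147] 0.147789232951796 0.12327792411868467 [[0.671, 0.104], [0.572, -0.062], [0.549, 0.084]]
tray [0.56547966 0.25986223] [[0.632, 0.386], [0.675, 0.17], [0.499, 0.134]]
expected [0.620343 0.022703]
```

```bash
python3 -m handwheel '[[0.35,-0.84,3.9,0,0,0,0],[0.35,-0.84,3.9,0,0,0,0],[0.35,-0.84,3.9,0,0,0,0],[0.35,-0.84,3.9,0,0,0,0],[0.35,-0.84,3.9,0,0,0,0],[0.35,-0.84,3.9,0,0,0,0],[0.35,-0.84,3.9,0,0,0,0],[0.35,-0.84,3.9,0,0,0,0],[0.35,-0.84,3.9,0,0,0,0],[0.35,-0.84,3.9,0,0,0,0.05]]'
python3 -m handwheel '[[0.35,-0.84,3.9,0,0,0,0],[0.35,-0.84,3.9,0,0,0,0],[0.35,-0.84,3.9,0,0,0,0],[0.35,-0.84,3.9,0,0,0,0],[0.35,-0.84,3.9,0,0,0,0],[0.35,-0.84,3.9,0,0,0,0],[0.35,-0.84,3.9,0,0,0,0],[0.35,0,0,-4,0,0,0],[0.35,0,0,-4,0,0,0],[0.35,0,0,0,0,0,0]]'
python3 - <<'E'
from h import *
s=monitor.read_state();print(s['joint_positions'].round(2));from scipy.spatial.transform import Rotation as R;print(R.from_quat(np.roll(s['tcp_rot'],-1)).as_matrix().round(3))
E
```

```text
clock: 16.2
tcp_pos: [0.5995, 0.0956, 0.4046]
tcp_rot: [-0.001, 0.995, 0.103, 0.001]
force: [1.1, -0.1, 1.0]
width: 0.0299
grip_force: 0.0
clock: 17.03
tcp_pos: [0.5372, 0.3647, 0.3145]
tcp_rot: [0.003, 0.994, 0.105, -0.006]
force: [0.5, -1.0, -2.9]
width: 0.0299
grip_force: 0.0
[-0.09  0.4  -0.76  1.3   0.27  1.56 -2.18]
[[ 0.978  0.208 -0.012]
 [ 0.208 -0.978 -0.008]
 [-0.014  0.005 -1.   ]]
```

```bash
python3 -m handwheel '[[0.35,0.7,0.1,-3.8,0,0,0],[0.35,0,0,-3.8,0,0,0],[0.35,0,0,-3.8,0,0,0],[0.35,0,0,-3.8,0,0,0],[0.35,0,0,-3.8,0,0,0],[0.35,0,0,-3.8,0,0,0],[0.35,0,0,-2,0,0,0],[0.35,0,0,0,0,0,0]]'
python3 - <<'E'
from h import *
s=monitor.read_state();print(s['joint_positions'].round(2));from scipy.spatial.transform import Rotation as R;print(R.from_quat(np.roll(s['tcp_rot'],-1)).as_matrix().round(3))
E
```

```text
clock: 17.7
tcp_pos: [0.5475, 0.3645, 0.0732]
tcp_rot: [0.001, 0.995, 0.102, -0.002]
force: [-0.3, -1.2, -0.2]
width: 0.0299
grip_force: 0.0
[-0.11  0.57 -0.7   1.59  0.39  1.14 -2.26]
[[ 0.979  0.202 -0.005]
 [ 0.202 -0.979 -0.002]
 [-0.005  0.001 -1.   ]]
```

```bash
python3 -m handwheel '[[0.35,0,0.15,-2,0,0,0],[0.35,0,0,-1.5,0,0,0],[0.35,0,0,-1,0,0,0],[0.35,0,0,-0.8,0,0,0],[0.35,0,0,0,0,0,0]]'
python3 -m handwheel '[[0,0,0,0,0,0,0],[0,0,0,0,0,0,0],[0,0,0,0,0,0,0],[0,0,0,0,0,0,0],[0,0,0,0,0,0,0]]'
```

```text
clock: 18.12
tcp_pos: [0.5487, 0.3686, 0.024]
tcp_rot: [-0.001, 0.995, 0.102, 0.001]
force: [-0.4, -0.9, 0.3]
width: 0.0298
grip_force: 0.0
clock: 18.53
tcp_pos: [0.5497, 0.3694, 0.0262]
tcp_rot: [-0.002, 0.995, 0.102, 0.002]
force: [-0.1, -1.8, 4.9]
width: 0.0017
grip_force: 59.4
```

```bash
python3 -m handwheel '[[0,0.3,-1,0,0,0,0],[0,0.3,-1,0,0,0,0],[0,0.3,-1,0,0,0,0],[0,0,0,0,0,0,0]]'
python3 - <<'E'
from h import *
s=snap("top");a=np.load("top6.npy",allow_pickle=True).item();np.save("top7.npy",s,allow_pickle=True)
for i in (a,s):
    g=cv2.cvtColor(i["img"],cv2.COLOR_RGB2HSV);m=((g[...,1]<45)&(g[...,2]>120)).astype(np.uint8)
    m[:, :176]=0;m[:,262:]=0;m[:125]=0;m[208:]=0
    m=cv2.morphologyEx(m,cv2.MORPH_OPEN,np.ones((5,5)))
    c=max(cv2.findContours(m,0,2)[0],key=cv2.contourArea);r=cv2.minAreaRect(c);p=cv2.boxPoints(r)
    w=plane(i,p,.022)[:,:2];print(w.mean(0).round(4),w.round(3).tolist(),r[1])
E
```

```text
clock: 18.87
tcp_pos: [0.5587, 0.3401, 0.0262]
tcp_rot: [-0.003, 0.995, 0.102, 0.002]
force: [-0.3, 1.0, 3.9]
width: 0.0015
grip_force: 59.7
[0.5664 0.2593] [[0.633, 0.387], [0.677, 0.169], [0.5, 0.132], [0.456, 0.349]] (52.94102096557617, 65.09370422363281)
[0.575  0.2308] [[0.642, 0.357], [0.685, 0.142], [0.508, 0.105], [0.465, 0.319]] (52.94102096557617, 64.39527893066406)
```

```bash
python3 -m handwheel '[[0,0.35,-1.4,0,0,0,0],[0,0.35,-1.4,0,0,0,0],[0,0.35,-1.4,0,0,0,0],[0,0.35,-1.4,0,0,0,0],[0,0.35,-1.4,0,0,0,0],[0,0.35,-1.4,0,0,0,0],[0,0.35,-1.4,0,0,0,0],[0,0.35,-1.4,0,0,0,0],[0,0.35,-1.4,0,0,0,0],[0,0.35,-1.4,0,0,0,0]]'
python3 -m handwheel '[[0,0.35,-1.4,0,0,0,0],[0,0.35,-1.4,0,0,0,0],[0,0,0,0,0,0,0]]'
```

```text
clock: 19.75
tcp_pos: [0.5928, 0.2029, 0.0262]
tcp_rot: [-0.004, 0.995, 0.104, 0.002]
force: [-1.1, 6.5, 4.8]
width: 0.0017
grip_force: 59.9
clock: 20.0
tcp_pos: [0.6013, 0.171, 0.0262]
tcp_rot: [-0.003, 0.995, 0.102, 0.003]
force: [-0.9, 0.1, 6.1]
width: 0.0015
grip_force: 60.1
```

```bash
python3 -m handwheel '[[0,0.17,-0.9,0,0,0,0],[0,0.17,-0.9,0,0,0,0],[0,0,0,0,0,0,0]]'
python3 - <<'E'
from h import *
s=snap("top");np.save("top8.npy",s,allow_pickle=True)
# visible tray -x (near) edge and -y part: print projected expected corners and check edge transitions
st=monitor.read_state();t=st['tcp_pos'][:2]
c=t-np.array([-.0163,.1093]);u=np.array([.98,.2]);v=np.array([-.2,.98]);print("tray est",c,"basket in tray",(np.array([.6214,.0209])-c)@u,(np.array([.6214,.0209])-c)@v)
g=cv2.cvtColor(s["img"],cv2.COLOR_RGB2HSV)[...,1].astype(int)
for k in (-.07,-.03,.0,.03,.06):   # scan across near wall at tray-y = k
    P=[np.r_[c+x*u+k*v,.022] for x in np.arange(-.13,-.05,.004)]
    px=proj(s,P).round().astype(int);print(k,[g[y,x] for x,y in px])
E
```

```text
clock: 20.25
tcp_pos: [0.604, 0.1552, 0.0262]
tcp_rot: [-0.003, 0.995, 0.103, 0.003]
force: [-0.5, 4.4, 6.2]
width: 0.0017
grip_force: 61.3
tray est [0.62025737 0.04588866] basket in tray -0.0038779602930309057 -0.024717416522276277
-0.07 [np.int64(132), np.int64(133), np.int64(133), np.int64(133), np.int64(134), np.int64(133), np.int64(134), np.int64(136), np.int64(132), np.int64(119), np.int64(67), np.int64(18), np.int64(9), np.int64(11), np.int64(11), np.int64(9), np.int64(9), np.int64(9), np.int64(10), np.int64(7)]
-0.03 [np.int64(137), np.int64(134), np.int64(133), np.int64(133), np.int64(133), np.int64(135), np.int64(134), np.int64(131), np.int64(133), np.int64(108), np.int64(41), np.int64(11), np.int64(11), np.int64(11), np.int64(9), np.int64(9), np.int64(9), np.int64(11), np.int64(10), np.int64(8)]
0.0 [np.int64(132), np.int64(135), np.int64(133), np.int64(133), np.int64(134), np.int64(133), np.int64(133), np.int64(134), np.int64(130), np.int64(108), np.int64(49), np.int64(14), np.int64(11), np.int64(11), np.int64(11), np.int64(11), np.int64(9), np.int64(9), np.int64(10), np.int64(9)]
0.03 [np.int64(86), np.int64(90), np.int64(88), np.int64(86), np.int64(90), np.int64(90), np.int64(99), np.int64(126), np.int64(131), np.int64(114), np.int64(44), np.int64(15), np.int64(10), np.int64(11), np.int64(11), np.int64(10), np.int64(10), np.int64(9), np.int64(10), np.int64(10)]
0.06 [np.int64(85), np.int64(87), np.int64(86), np.int64(87), np.int64(87), np.int64(85), np.int64(85), np.int64(87), np.int64(86), np.int64(87), np.int64(83), np.int64(82), np.int64(83), np.int64(85), np.int64(86), np.int64(89), np.int64(86), np.int64(84), np.int64(85), np.int64(81)]
```

```bash
python3 -m handwheel '[[0,0.1,-0.5,0,0,0,0],[0,0.05,-0.3,0,0,0,0],[0,0,0,0,0,0,0],[0.2,0,0,0,0,0,0],[0.2,0,0,0,0,0,0],[0.2,0,0,0,0,0,0]]'
python3 -m handwheel '[[0.2,0,0,1,0,0,0],[0.2,0,0,1.5,0,0,0],[0.2,0,0,1.5,0,0,0],[0.2,-0.4,2.5,1.5,0,0,0],[0.2,-0.4,3.5,2,0,0,0],[0.2,-0.4,3.5,2,0,0,0],[0.2,-0.4,3.5,2,0,0,0],[0.2,-0.4,3.5,2,0,0,0],[0.2,0,0,0,0,0,0],[0.2,0,0,0,0,0,0]]'
python3 - <<'E'
from h import *
s=snap("top");b=snap("side");np.save("top9.npy",s,allow_pickle=True)
g=cv2.cvtColor(s["img"],cv2.COLOR_RGB2HSV);m=((g[...,1]<45)&(g[...,2]>100)).astype(np.uint8)
m[:,:225]=0;m[:,345:]=0;m[:110]=0;m[225:]=0
cs=cv2.findContours(cv2.morphologyEx(m,cv2.MORPH_OPEN,np.ones((3,3))),0,2)[0]
for c in cs:
    if cv2.contourArea(c)>100: print(cv2.contourArea(c),cv2.boundingRect(c))
a=s["img"];a0=np.load("top6.npy",allow_pickle=True).item()["img"]
sat=g[...,1].astype(int)
c=np.array([.6215,.037]);u=np.array([.98,.2]);v=np.array([-.2,.98])
def edge(lo,hi,fn):
    t=np.arange(lo,hi,.002);px=proj(s,[np.r_[fn(x),.022] for x in t]).astype(np.float32)
    return [int(q) for q in cv2.remap(g[...,1],px[:,0].reshape(1,-1),px[:,1].reshape(1,-1),1)[0]]
print("+y wall",[edge(.095,.13,lambda y:c+k*u+y*v) for k in(-.06,-.03,.03,.06)])
print("-x wall",[edge(-.11,-.075,lambda x:c+x*u+k*v) for k in(-.03,0,.03)])
B=[[(327,0)]]
d=np.abs(a.astype(int)-a0).sum(2)
st=[(369,198),(239,216),(205,224),(387,165),(424,160),(190,85)]
print("diff",[int(d[y-8:y+8,x-8:x+8].mean()) for x,y in st])
E
```

```text
clock: 20.8
tcp_pos: [0.6045, 0.1443, 0.0244]
tcp_rot: [-0.001, 0.995, 0.102, 0.001]
force: [-0.6, 0.6, 0.1]
width: 0.017
grip_force: 0.0
clock: 21.63
tcp_pos: [0.5846, 0.3146, 0.1642]
tcp_rot: [-0.003, 0.994, 0.105, 0.004]
force: [0.1, -1.2, -0.6]
width: 0.0173
grip_force: 0.0
3486.5 (248, 121, 97, 65)
+y wall [[10, 10, 10, 10, 10, 11, 13, 16, 23, 33, 63, 94, 116, 129, 131, 131, 131, 131], [11, 11, 11, 10, 10, 10, 11, 14, 20, 31, 55, 87, 114, 133, 134, 135, 133, 134], [11, 11, 12, 11, 11, 12, 13, 18, 26, 48, 77, 101, 122, 127, 130, 131, 132, 132], [10, 10, 10, 10, 10, 11, 12, 14, 22, 34, 55, 79, 108, 121, 129, 130, 131, 131]]
-x wall [[133, 134, 133, 133, 132, 132, 133, 129, 122, 94, 63, 34, 18, 12, 10, 9, 9, 9], [133, 133, 133, 133, 133, 132, 131, 127, 117, 93, 62, 29, 17, 11, 10, 10, 10, 10], [133, 133, 133, 133, 133, 134, 134, 130, 116, 95, 61, 27, 17, 10, 10, 10, 11, 11]]
diff [38, 134, 98, 33, 53, 7]
```

```bash
python3 -m handwheel '[[0,0.1,-3.1,0,0,0,0],[0,0.1,-3.1,-2,0,0,0],[0,0.1,-3.1,-2.5,0,0,0],[0,0.1,-2.1,-2.5,0,0,0],[0,0,0,-2.5,0,0,0],[0,0,0,-2.5,0,0,0],[0,0,0,-2.5,0,0,0],[0,0,0,0,0,0,0]]'
```

```text
clock: 22.4
tcp_pos: [0.5894, 0.193, 0.0128]
tcp_rot: [-0.001, 0.995, 0.101, 0.001]
force: [0.1, -0.5, 0.5]
width: -0.0
grip_force: 0.0
```

```bash
python3 -m handwheel '[[0,0,0,0.4,0,0,0],[0,0.15,-0.7,0,0,0,0],[0,0.15,-0.7,0,0,0,0],[0,0.15,-0.7,0,0,0,0],[0,0.15,-0.7,0,0,0,0],[0,0.15,-0.7,0,0,0,0],[0,0.15,-0.6,0,0,0,0],[0,0,0,0,0,0,0]]'
python3 -m handwheel '[[0,-0.3,1.5,0,0,0,0],[0,-0.4,2,1,0,0,0],[0,-0.4,3,3,0,0,0],[0,0,3,4,0,0,0],[0,0,3,4,0,0,0],[0,0,3,4,0,0,0],[0,0,3,4,0,0,0],[0,0,3,4,0,0,0],[0,0,3,4,0,0,0],[0,0,0,0,0,0,0]]'
cat > chk.py <<'E'
from h import *
s=snap("top");b=snap("side");np.save("top10.npy",s,allow_pickle=True)
g=cv2.cvtColor(s["img"],cv2.COLOR_RGB2HSV)
c=np.array([.623,.03]);u=np.array([.98,.2]);v=np.array([-.2,.98])
def edge(c,z,lo,hi,fn):
    t=np.arange(lo,hi,.002);px=proj(s,[np.r_[fn(x),z] for x in t]).astype(np.float32)
    e=cv2.remap(g[...,1],px[:,0].reshape(1,-1),px[:,1].reshape(1,-1),1)[0].astype(float)
    return round(float(t[np.abs(np.diff(e)).argmax()]+.001),3)
print("+y wall",[edge(c,.022,.085,.14,lambda y:c+k*u+y*v) for k in(-.06,-.03,0,.03,.06)])
print("-x wall",[edge(c,.022,-.12,-.06,lambda x:c+x*u+k*v) for k in(-.06,-.03,0,.03,.06)])
V=cv2.cvtColor(s["img"],cv2.COLOR_RGB2GRAY);cv2.imwrite("crop.png",V)
# basket rim: gray profile across its +y and -x rims at z=.138
k0=np.array([.6214,.0209])
for nm,fs in (("bk+y",[lambda y,k=k:k0+k*u+y*v for k in(-.04,-.02,.0)]),("bk-x",[lambda x,k=k:k0-x*u+k*v for k in(-.05,.04)])):
    r=(.055,.095) if nm=="bk+y" else (.04,.08)
    for f in fs:
        t=np.arange(*r,.002);px=proj(s,[np.r_[f(x),.138] for x in t]).astype(np.float32)
        print(nm,[int(q) for q in cv2.remap(V,px[:,0].reshape(1,-1),px[:,1].reshape(1,-1),1)[0]])
for n,im in (("top",s["img"]),("side",b["img"])):
    a0=np.load(n+"0.npy",allow_pickle=True).item()["img"];d=cv2.absdiff(im,a0).sum(2)
    st={"top":[(369,198),(239,216),(205,224),(387,165),(424,160),(190,85)],"side":[(320,253),(290,177),(284,153),(360,282),(380,316),(390,147)]}[n]
    print(n,[int(d[y-8:y+8,x-8:x+8].mean()) for x,y in st])
E
python3 chk.py
```

```text
clock: 23.07
tcp_pos: [0.5982, 0.1545, 0.0192]
tcp_rot: [-0.002, 0.995, 0.102, 0.002]
force: [1.3, 0.0, -0.3]
width: 0.0002
grip_force: 0.1
clock: 23.9
tcp_pos: [0.5865, 0.3778, 0.2666]
tcp_rot: [-0.006, 0.994, 0.106, 0.006]
force: [-0.7, 1.3, 1.1]
width: -0.0001
grip_force: 0.0
+y wall [0.114, 0.116, 0.114, 0.114, 0.114]
-x wall [-0.089, -0.091, -0.091, -0.091, -0.091]
bk+y [142, 146, 147, 146, 141, 135, 133, 150, 166, 179, 183, 186, 186, 186, 185, 179, 168, 154, 148, 146]
bk+y [147, 148, 147, 145, 141, 136, 142, 156, 172, 183, 186, 187, 188, 188, 185, 181, 169, 158, 151, 151]
bk+y [146, 146, 145, 142, 136, 128, 130, 141, 160, 174, 183, 186, 188, 190, 193, 192, 189, 176, 164, 159]
bk-x [179, 179, 180, 180, 181, 181, 180, 172, 157, 135, 126, 128, 156, 173, 184, 187, 188, 188, 187, 186]
bk-x [134, 134, 135, 137, 141, 151, 163, 166, 158, 138, 131, 136, 159, 175, 184, 185, 186, 186, 185, 185]
top [19, 25, 207, 17, 40, 17]
side [9, 11, 10, 11, 38, 10]
```

```bash
python3 -m handwheel '[[0,0,0,0,0,0,0],[0,0,0,0,0,0,0],[0,0,0,0,0,0,0]]' && python3 -c "
from station import robot;print(robot.finish_job())"
```

```text
clock: 24.25
tcp_pos: [0.5874, 0.3675, 0.2565]
tcp_rot: [-0.0, 0.995, 0.102, 0.0]
force: [-0.6, 0.2, -0.2]
width: -0.0001
grip_force: 0.0
the job is handed in; nothing more can be done
None
```

I handed the job in at about 24 s with no verdict returned: the basket hangs from the raised hook, the last clear view (before lifting) showed the gate shut behind its handle, and the tray lies under it, about 13 mm off centre along its y and near 0 along its x by my last measurement.

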